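# Make up a mending kit and an examination kit

## Task

Make up two kits from the stock set out in front of the two trays (the second bobbin, by the boxes far to the left, is not part of it). In the green tray goes the mending kit: the bobbin of linen thread standing in the cork-lined bay and the white glue stick standing in the plain bay; in the yellow tray goes the examination kit: the loupe standing in the cork-lined bay and the eraser lying flat in the plain bay, all right way up as they are now. Set each thing down on the floor of its bay without dropping it, and leave the other stock (black clip, tape roll, paste jar) where it is.

Things in the scene. Friction and masses are not known exactly. Their poses are not given: they have to be found in the camera images.
- thread_mid (a point): centre (half-way up) of the bobbin of cream linen thread with wooden ends, standing upright on the table, 33 mm diameter, 42 mm tall, 30 g; z axis up
- stick_mid (a point): centre (half-way up) of the white glue stick with a pale green band, standing upright, 28 mm diameter, 96 mm tall, 35 g, tips easily; z axis up
- loupe_mid (a point): centre (half-way up) of the black eyepiece loupe, standing upright, 40 mm diameter at the foot narrowing to 34 mm at 20 mm height and 32 mm at the top, 28 mm tall, 30 g; z axis up
- eraser_mid (a point): centre (half-way up) of the blue and white eraser lying flat: 24 mm along its x, 53 mm along its y, 13 mm tall (z, up), 20 g
- green_tray: mending kit: fixed green two-bay tray, 114 (x) x 156 (y) x 16 mm high; walls and divider 4 mm, bay floors 5 mm above the table. Origin: centre of underside. Both bays: x = -53 to +53 mm in the tray's frame. Brown cork-lined bay: y = +12 to +74 mm, centre +43 mm; plain green bay: y = -74 to +8 mm, centre -33 mm. Blank white card on the front (-x) wall.
- yellow_tray: examination kit: fixed yellow two-bay tray, 114 (x) x 156 (y) x 16 mm high; walls and divider 4 mm, bay floors 5 mm above the table. Origin: centre of underside. Both bays: x = -53 to +53 mm in the tray's frame. Brown cork-lined bay: y = -74 to -12 mm, centre -43 mm; plain yellow bay: y = -8 to +74 mm, centre +33 mm. Blank white card on the front (-x) wall.
- black_clip: black spring clip, loose, to be left alone, 26 (x) x 32 (y) x 48 mm tall; origin at the centre of its underside
- tape_roll: flat cream roll of cotton tape, loose, to be left alone, 57 mm diameter, 13 mm tall; origin at the centre of its underside
- paste_jar: white paste jar with a black cap, loose, to be left alone, 64 mm diameter, 68 mm tall; origin at the centre of its underside
There are look-alikes about, which are no part of the job. Leave any blue or orange look-alike of the part that bears loupe_mid alone.

How it is judged:
By the outcome, as a careful person would: the job done as asked, in the order asked, and still so for the second after the job is handed in, with the robot touching nothing.
It also fails if it takes over 120 s, if anything falls off the work surface, if the arm or the gripper's body presses on something with over 40 N, if the wrist force passes 120 N, or if a joint passes its speed limit or range.

## Robot

A 7-joint arm with a two-finger parallel gripper is mounted at the origin on a cart in front of the work surface, level with it; the furniture and walls round the work are solid. World frame = base frame: x ahead of the robot, y to its left, z up, the work surface at z = 0. Lengths are in m, angles in degrees, forces in N, time in s.
With the tool pointing down it reaches from about 0.4 to 0.9 m from the base axis. Payload 5.5 kg.
Tool frame: the origin (TCP) lies on the mounting face of the last link; the fingertips stand 173 mm ahead of it and the grasp point (between the pads) lies 155 mm ahead of it (ctrl.tip_reach is the z of the fingertips in the tool frame, in m); z points along the fingers, y is the direction in which the jaws open and shut (so a half turn about z gives the same grasp; the last joint's range is limited). The gripper opens to 85 mm and grips with 20 to 120 N. Pads are 22 mm wide; open, the fingers measure 114 mm over their backs; the gripper's body (76 mm by 85 mm) begins 54 mm behind the grasp point. The pads swing forward as they close: fully open they stand 13 mm farther back than shut.
Start: joints at [-54.018, 28.699, -24.465, 88.831, 12.651, 65.22, -12.049], TCP at [0.232, 0.607, 0.405] pointing down, gripper open.
Joint ranges: [-164.97, 164.97], [-17.58, 116.51], [-87.97, 89.64], [11.32, 138.91], [-80.73, 260.73], [10.89, 115.49], [-147.41, 147.41]. Speed limits (degrees/s): [147.25, 147.25, 180, 180, 180, 180, 180].

## Interface

Orientations are given as [roll, pitch, yaw] about the fixed x, y, z axes, in that order (R = Rz(yaw) Ry(pitch) Rx(roll)).
In Python, from plant import ctrl gives the robot as it stands.
- The arm moves only by the tool carry_out, never from a script. Its argument "plan" is one flat list of numbers, 7 for each row, row after row: the turn, a rotation vector about the tool's x, y, z in rad, then the shift along the tool's x, y, z in mm, then the closure, from 0 (fully open) to 1 (shut). In form: [wx, wy, wz, tx, ty, tz, claw, wx, wy, wz, tx, ty, tz, claw, ...]. A call has 1 to 8 rows; each row is the pose to reach, as a shift and turn from the pose measured when the call began, along the tool's axes at that moment; what a row does not reach only later rows make up. A row lasts 1/8 s, in which the tool goes at most 62.5 mm and 10.7 degrees, less where a joint would pass 70% of its speed; a pose out of reach is approached as far as the arm can. A call with a gripper value outside its range is refused whole. The fingers move at their own pace and stop on an object; the grip force is fixed at half the most. Time passes only in rows, so rows that repeat a pose let the fingers close. It gives the time, the measured TCP pose, the force and the opening at its end, in the units of the state.
- ctrl.read_state(): the state, without advancing time (a new reading comes with each control period).
- ctrl.capture(name): name is "side" or "top" or "wrist"; returns (picture, depth): 420x560x3 uint8, red, green, blue; 420x560 float32, m along the optical axis (not along the pixel's ray), 0 where there is no reading.
- ctrl.camera_params(name): a dict with "mtx" (3x3 intrinsics, pixels), "extrinsics" (4x4, takes a point from world to camera coordinates). Camera axes: x right, y up, looking along -z (the intrinsics and any distortion apply to the point x, -y, -z); pixel columns grow to the right and rows downward; lengths in m; the calibration is good to about 2 mm. A picture is of the moment at which its call begins: read the wrist's pose just before it. camera_params takes no time and is no camera call; for the wrist camera it gives the pose at the moment of the call.
- ctrl.close_job(): hands the job in, once; it reports no verdict.
The state is a dict: "clock": time; "q": joint angles; "qvel": joint speeds; "joint_efforts": joint torques, N m; "position": TCP position; "ee_rot": TCP orientation; "wrist_force": force on the tool from outside, world axes, zero at the start; "torque": the same for the moment, N m; "finger_gap": opening from 0.0 (shut) to 1.0 (fully open).
Only numpy, scipy, OpenCV 4.12 (cv2) and the standard library are available. Lean on these libraries where they do the work, as an engineer would, in place of code of your own. Each camera call takes 0.05 s, during which the arm holds its last target.

## Working session

There is one attempt and no reset: what is moved stays moved. The work goes in short steps, Python scripts to look and compute and a tool call to move; the robot and the scene stay as the last step left them, time stands still between calls to the robot, and variables do not carry over. Pictures are saved under pics/ and viewed, and the job is handed in when it is done.

Besides the shell and the picture viewer there is one more tool, called after ">>>" as a command line: name --argument value ..., lists and objects as JSON in quotes. carry_out: Moves the arm, as the interface text tells. Its arguments: {"type":"object","properties":{"plan":{"type":"array"}},"required":["plan"]}

```bash
ls; mkdir -p pics
python3 - <<'E'
from plant import ctrl
import cv2,numpy as np
s=ctrl.read_state();print(s)
for n in("side","top","wrist"):
    p,d=ctrl.capture(n);cv2.imwrite(f"pics/{n}0.png",p[...,::-1]);np.save(f"pics/{n}0.npy",d)
    c=ctrl.camera_params(n);print(n,c)
print(ctrl.tip_reach)
E
```

```text
pics
{'clock': 0.0, 'q': array([-54.01996491,  28.75451406, -24.45186416,  88.8931674 ,
        12.65251055,  65.22108184, -12.0505793 ]), 'qvel': array([ 0.0128277 , -0.05064159, -0.06234512,  0.1547245 ,  0.02138245,
        0.05351658, -0.00617006]), 'joint_efforts': array([ 1.51282700e-03, -5.69529927e+01, -5.81587225e+00, -2.80930907e+01,
        1.04627953e-02,  1.21516257e-02, -1.95475695e-05]), 'position': array([0.23181509, 0.60686212, 0.40363671]), 'ee_rot': array([-1.79884977e+02, -1.42093030e-03,  1.59101787e+02]), 'wrist_force': array([-0.12352799, -0.89697562,  0.05702835]), 'torque': array([-0.07985093, -0.03115069, -0.00144105]), 'finger_gap': 1.0011991703011558}
side {'mtx': array([[488.42554597,   0.        , 282.75364468],
       [  0.        , 488.42554597, 208.66813949],
       [  0.        ,   0.        ,   1.        ]]), 'extrinsics': array([[ 0.87753431, -0.47914484,  0.01880862, -0.41306383],
       [ 0.19619861,  0.39456767,  0.89767614, -0.19075484],
       [-0.43753816, -0.78405139,  0.44025422, -0.94636941],
       [ 0.        ,  0.        ,  0.        , 
[... 178 characters left out ...]
]]), 'extrinsics': array([[ 0.02886016, -0.9995618 , -0.00657981,  0.06609753],
       [ 0.98378096,  0.02723745,  0.17729395, -0.53695909],
       [-0.17703705, -0.01158982,  0.98413595, -1.32665479],
       [ 0.        ,  0.        ,  0.        ,  1.        ]])}
wrist {'mtx': array([[369.56606331,   0.        , 279.55590056],
       [  0.        , 369.56606331, 210.2046631 ],
       [  0.        ,   0.        ,   1.        ]]), 'extrinsics': array([[ 0.35757265,  0.93388352, -0.00183679, -0.64781586],
       [-0.89659408,  0.34274341, -0.28043896,  0.03696888],
       [-0.26126778,  0.10192415,  0.9598701 , -0.3790702 ],
       [ 0.        ,  0.        ,  0.        ,  1.        ]])}
0.1734
```

View pics/top0.png

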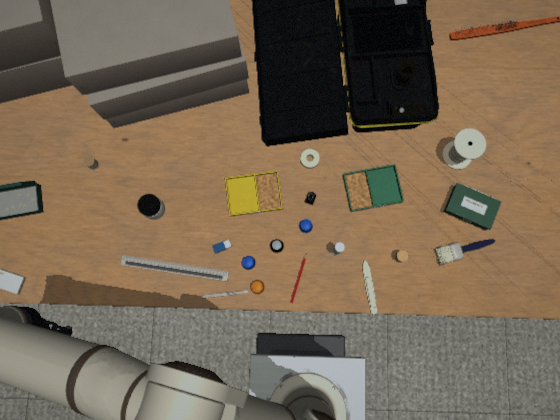

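View pics/side0.png

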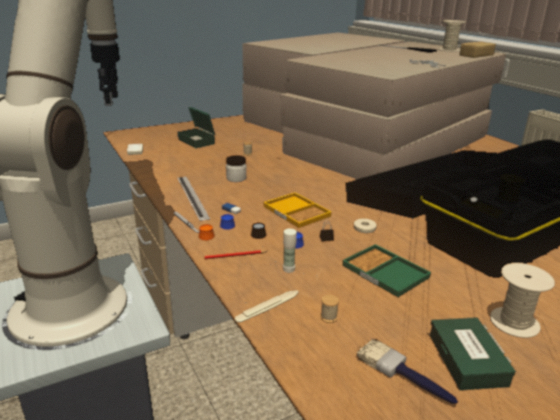

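View pics/wrist0.png

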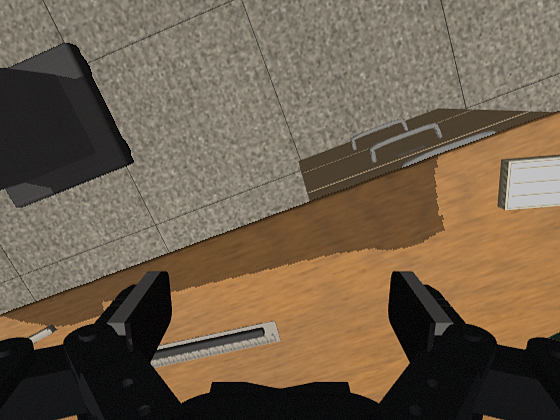

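```bash
cat > h.py <<'E'
import numpy as np,cv2
from scipy.spatial.transform import Rotation as Ro
def cloud(d,c):
    K=c["mtx"];E=c["extrinsics"]
    v,u=np.mgrid[:d.shape[0],:d.shape[1]]
    P=np.stack([(u-K[0,2])/K[0,0]*d,-(v-K[1,2])/K[1,1]*d,-d],-1)
    return (P-E[:3,3])@E[:3,:3]
def proj(p,c):
    K=c["mtx"];E=c["extrinsics"]; q=E[:3,:3]@np.asarray(p)+E[:3,3]
    return K[0,0]*q[0]/-q[2]+K[0,2],K[1,1]*q[1]/q[2]+K[1,2]
def plan_to(target,yaw,s):
    """tool-frame shift mm & rotvec for a vertical tool at TCP target, yaw (deg)"""
    R0=Ro.from_euler('xyz',s["ee_rot"],degrees=True)
    R1=Ro.from_euler('xyz',[180,0,yaw],degrees=True)
    t=R0.inv().apply(np.asarray(target)-s["position"])*1000
    return np.round((R0.inv()*R1).as_rotvec(),4),np.round(t,1)
E
python3 - <<'E'
from plant import ctrl
import cv2,numpy as np
from h import *
c=ctrl.camera_params("top");d=np.load("pics/top0.npy");W=cloud(d,c)
im=cv2.imread("pics/top0.png")
print("table z",[W[r,k].round(4).tolist() for r,k in((230,250),(225,380),(270,330),(150,200))])
for n,(k,r,w,h) in dict(thread=(401,256,14,14),stick=(339,248,14,14),loupe=(277,245,12,12),eraser=(222,246,16,12),yt=(254,194,36,28),gt=(373,188,36,28),clip=(310,198,11,11),tape=(310,158,16,14),blue1=(248,262,12,12),blue2=(306,226,12,12),orange=(257,287,12,12)).items():
    S=W[r-h:r+h,k-w:k+w].reshape(-1,3);S=S[(S[:,2]>.006)]
    z=S[:,2].max();T=S[S[:,2]>z-.004]
    rect=cv2.minAreaRect((S[:,:2]*1000).astype(np.float32))
    rt=cv2.minAreaRect((T[:,:2]*1000).astype(np.float32))
    print(n,len(S),"zmax",z.round(4),"topmean",T.mean(0).round(4),np.round(rt[0],1),np.round(rt[1],1),round(rt[2],1),"all",np.round(rect[0],1),np.round(rect[1],1),round(rect[2],1))
crop=im[130:310,170:450];cv2.imwrite("pics/topcrop.png",cv2.resize(crop,None,fx=2.8,fy=2.8,interpolation=cv2.INTER_CUBIC))
E
```

```text
table z [[0.4983, 0.1727, -0.0062], [0.5228, -0.2031, -0.0017], [0.3888, -0.0598, 0.0013], [0.7352, 0.3317, -0.0042]]
thread 147 zmax 1.4012 topmean [0.2915 0.0653 1.4012] [291.5  65.3] [0. 0.] 0.0 all [ 357.5 -108.6] [ 58.3 367.5] 29.8
stick 137 zmax 1.4012 topmean [0.2915 0.0653 1.4012] [291.5  65.3] [0. 0.] 0.0 all [382.9 -25.1] [ 30.  255.4] 52.0
loupe 139 zmax 1.4012 topmean [0.2915 0.0653 1.4012] [291.5  65.3] [0. 0.] 0.0 all [389.   70.1] [189.6  46.9] 16.7
eraser 152 zmax 1.4012 topmean [0.2915 0.0653 1.4012] [291.5  65.3] [0. 0.] 0.0 all [389.3 159.5] [261.8  72.3] 59.3
yt 891 zmax 1.4012 topmean [0.2915 0.0653 1.4012] [291.5  65.3] [0. 0.] 0.0 all [489.6 168.1] [397.1 204. ] 0.2
gt 999 zmax 1.4012 topmean [0.2915 0.0653 1.4012] [291.5  65.3] [0. 0.] 0.0 all [ 486.9 -122.8] [227.6 492.4] 70.9
clip 101 zmax 0.0473 topmean [0.5948 0.0053 0.0456] [597.    3.6] [ 9.6 15.5] 24.7 all [593.4   6.9] [33.9 36. ] 72.9
tape 261 zmax 1.4012 topmean [0.2915 0.0653 1.4012] [291.5  65.3] [0. 0.] 0.0 all [523.4  10.9] [ 90.6 467.8] 87.8
blue1 148 zmax 1.4012 topmean [0.2915 0.0653 1.4012] [291.5  65.3] [0. 0.] 0.0 all [373.9 130.3] [202.8  54.3] 53.2
blue2 141 zmax 1.4012 topmean [0.2915 0.0653 1.4012] [291.5  65.3] [0. 0.] 0.0 all [421.3  45.1] [ 64.5 254.8] 66.9
orange 154 zmax 1.4012 topmean [0.2915 0.0653 1.4012] [291.5  65.3] [0. 0.] 0.0 all [328.3 116.6] [117.7  45.6] 75.5
```

View pics/topcrop.png

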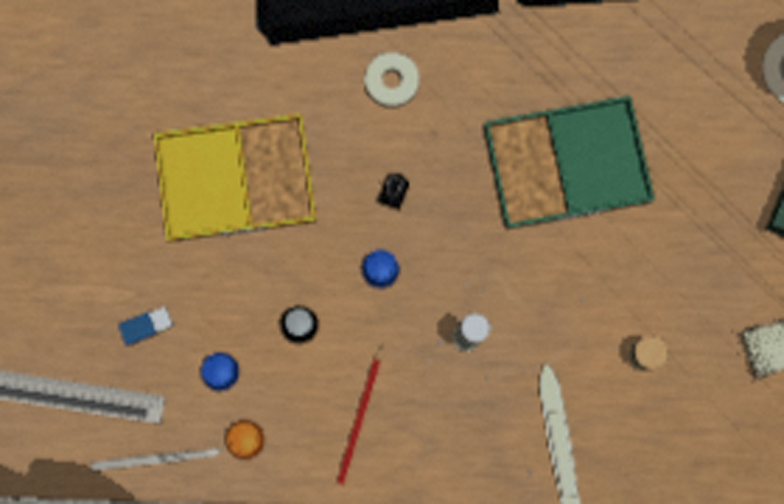

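```bash
cat >> h.py <<'E'
def ray(u,v,z,c):
    K=c["mtx"];E=c["extrinsics"];R=E[:3,:3];o=-R.T@E[:3,3]
    q=R.T@np.array([(u-K[0,2])/K[0,0],-(v-K[1,2])/K[1,1],-1.]);return o+q*(z-o[2])/q[2]
E
python3 - <<'E'
from plant import ctrl
from h import *
c=ctrl.camera_params("top");d=np.load("pics/top0.npy");W=cloud(d,c);W[d==0]=np.nan
im=cv2.imread("pics/top0.png");hsv=cv2.cvtColor(im,cv2.COLOR_BGR2HSV)
for n,(k,r,w,h) in dict(thread=(401,256,14,14),stick=(339,248,14,14),loupe=(277,245,12,12),eraser=(222,246,16,12),yt=(254,194,36,28),gt=(373,188,36,28),clip=(310,198,11,11),tape=(310,158,16,14),blue1=(248,262,12,12),blue2=(306,226,12,12),orange=(257,287,12,12)).items():
    S=W[r-h:r+h,k-w:k+w].reshape(-1,3);S=S[(S[:,2]>.007)&(S[:,2]<.13)]
    rect=cv2.minAreaRect((S[:,:2]*1000).astype(np.float32))
    z=np.percentile(S[:,2],90)
    print(n,len(S),"z90",z.round(4),"med",np.median(S,0).round(4),"all",np.round(rect[0],1),np.round(rect[1],1),round(rect[2],1))
# image points from 2.8x crop: pixel=(x/2.8+170-.., y/2.8+130)
P=lambda x,y,z:ray((x+.5)/2.8-.5+170,(y+.5)/2.8-.5+130,z,c).round(4)
for n,x,y,z in [("thread top",650,352,.042),("stick top",475,328,.096),("loupe top",299,321,.028),("eraser c",146,325,.013),("clip",393,190,.04),("tape",391,78,.013),
 ("Y tl",154,134,.016),("Y tr",300,116,.016),("Y br",315,219,.016),("Y bl",168,240,.016),("G tl",485,124,.016),("G tr",630,97,.016),("G br",653,201,.016),("G bl",508,228,.016)]:
    print(n,P(x,y,z))
E
```

```text
thread 134 z90 0.0447 med [ 0.4305 -0.2529  0.0407] all [ 435.  -251.4] [44.  31.9] 46.7
stick 126 z90 0.098 med [ 0.4413 -0.0722  0.0936] all [439.6 -71.7] [26.3 38.6] 57.1
loupe 135 z90 0.0289 med [0.4508 0.0952 0.0246] all [450.9  95.4] [32.3 34.2] 1.8
eraser 143 z90 0.0161 med [0.447  0.2521 0.0122] all [447.  244.5] [30.7 67. ] 9.9
yt 695 z90 0.0173 med [0.6041 0.1648 0.0102] all [609.3 162.1] [155.1 187.3] 1.5
gt 764 z90 0.0168 med [ 0.6308 -0.1778  0.0103] all [ 632.  -176.7] [193.  161.1] 87.8
clip 96 z90 0.0294 med [0.5917 0.002  0.0199] all [594.1   6.7] [33.9 34.4] 72.9
tape 243 z90 0.0166 med [0.7143 0.0063 0.0121] all [712.    7.4] [58.9 66.3] 75.9
blue1 140 z90 0.0281 med [0.4026 0.1727 0.0242] all [407.9 183.5] [66.1 42.8] 74.0
blue2 133 z90 0.0288 med [0.5101 0.0145 0.0244] all [511.   11.1] [38.3 50.9] 38.4
orange 146 z90 0.029 med [0.3342 0.1446 0.0244] all [329.7 149.8] [35.5 49.2] 47.7
thread top [ 0.4319 -0.2545  0.042 ]
stick top [ 0.4446 -0.0755  0.096 ]
loupe top [0.4547 0.094  0.028 ]
eraser c [0.448  0.2497 0.013 ]
clip [0.5893 0.0026 0.04  ]
tape [0.7153 0.0057 0.013 ]
Y tl [0.6473 0.251  0.016 ]
Y tr [0.6708 0.0998 0.016 ]
Y br [0.5619 0.081  0.016 ]
Y bl [0.5358 0.2311 0.016 ]
G tl [ 0.6674 -0.0928  0.016 ]
G tr [ 0.7005 -0.2437  0.016 ]
G br [ 0.5903 -0.266   0.016 ]
G bl [ 0.5579 -0.1171  0.016 ]
```

Run:
```python
from plant import ctrl
from h import *
s=ctrl.read_state();print(plan_to([.45,.05,.45],90,s))
E=ctrl.camera_params("wrist")["extrinsics"];R0=Ro.from_euler('xyz',s["ee_rot"],degrees=True)
print("cam in tool",R0.inv().apply(-E[:3,:3].T@E[:3,3]-s["position"]), R0.inv().apply(-E[2,:3]))
```

```text
(array([-1.400e-03,  8.000e-04,  1.206e+00]), array([-402.5, -442.5,  -45.5]))
cam in tool [ 0.07031229 -0.00112859  0.03087322] [-2.80522265e-01 -5.72900291e-04  9.59847348e-01]
```

>>> carry_out --plan '[0,0,0.15,-50,-55,-45,0,0,0,0.3,-100,-110,-45,0,0,0,0.45,-150,-165,-45,0,0,0,0.6,-200,-220,-45,0,0,0,0.75,-250,-275,-45,0,0,0,0.9,-300,-330,-45,0,0,0,1.05,-350,-385,-45,0,0,0,1.2,-400,-440,-45,0]'

```text
clock: 1.15
position: [0.4109, 0.1483, 0.4495]
ee_rot: [180.0, 0.1, 90.1]
wrist_force: [1.1, 1.1, 0.5]
finger_gap: 1.003
```

Run:
```python
from plant import ctrl
from h import *
s=ctrl.read_state();print(s["clock"],s["q"].round(1),s["position"],s["ee_rot"],plan_to([.45,0,.45],90,s))
```

```text
1.15 [-2.190e+01  2.100e+00 -1.500e+00  1.153e+02  1.000e-01  6.260e+01
 -2.340e+01] [0.41085932 0.14827897 0.44951644] [1.79994160e+02 6.15278457e-02 9.00700900e+01] (array([0.0001, 0.0011, 0.0012]), array([-148.3,   39. ,   -0.3]))
```

>>> carry_out --plan '[0,0,0,-50,13,0,0,0,0,0,-100,26,0,0,0,0,0,-148,39,0,0,0,0,0,-148,39,0,0,0,0,0,-148,39,0,0]'

```text
clock: 1.78
position: [0.4498, 0.0008, 0.4494]
ee_rot: [-180.0, 0.0, 90.1]
wrist_force: [0.1, -0.1, -0.5]
finger_gap: 1.001
```

Run:
```python
from plant import ctrl
from h import *
s=ctrl.read_state();print(s["position"],s["ee_rot"],s["wrist_force"])
c=ctrl.camera_params("wrist");p,d=ctrl.capture("wrist");cv2.imwrite("pics/w1.png",p[...,::-1]);np.savez("pics/w1.npz",d=d,p=p,**c)
for n,q in dict(thread=[.4319,-.2545,.042],stick=[.4446,-.0755,.096],loupe=[.4547,.094,.028],eraser=[.448,.2497,.013],yt=[.604,.166,.016],gt=[.629,-.18,.016],Gtl=[ 0.6674,-0.0928,0.016 ]).items(): print(n,np.round(proj(q,c),1))
```

```text
[0.44981569 0.00080817 0.44941609] [-1.79964104e+02  3.53572254e-02  9.00666217e+01] [ 0.11915653 -0.08558458 -0.54989752]
thread [264.7 378.6]
stick [273.8 262.5]
loupe [284.2  77.5]
eraser [ 277.4 -101.5]
yt [ 4.378e+02 -1.000e-01]
gt [424.3 313.3]
Gtl [465.3 247.6]
```

View pics/w1.png

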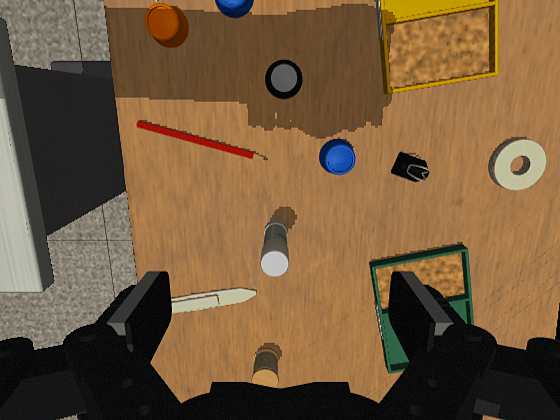

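>>> carry_out --plan '[0,0,0,-50,-4,15,0,0,0,0,-100,-7,30,0,0,0,0,-150,-11,60,0,0,0,0,-200,-14,100,0,0,0,0,-240,-17,135,0,0,0,0,-255,-18,149,0,0,0,0,-255,-18,149,0,0,0,0,-255,-18,149,0]'

```text
clock: 2.82
position: [0.4333, -0.2521, 0.3011]
ee_rot: [180.0, -0.0, 90.3]
wrist_force: [1.0, -0.7, -0.2]
finger_gap: 0.998
```

```bash
cat > look.py <<'E'
import sys
from plant import ctrl
from h import *
n=sys.argv[1]
s=ctrl.read_state();print(s["position"],s["ee_rot"].round(2),s["wrist_force"].round(2),s["finger_gap"])
c=ctrl.camera_params("wrist");p,d=ctrl.capture("wrist");cv2.imwrite(f"pics/{n}.png",p[...,::-1]);np.savez(f"pics/{n}.npz",d=d,p=p,**c)
E
python3 look.py w2
```

```text
[ 0.43328224 -0.25209975  0.30109119] [ 1.7999e+02 -1.0000e-02  9.0300e+01] [ 0.99 -0.66 -0.18] 0.9977573385628993
```

View pics/w2.png

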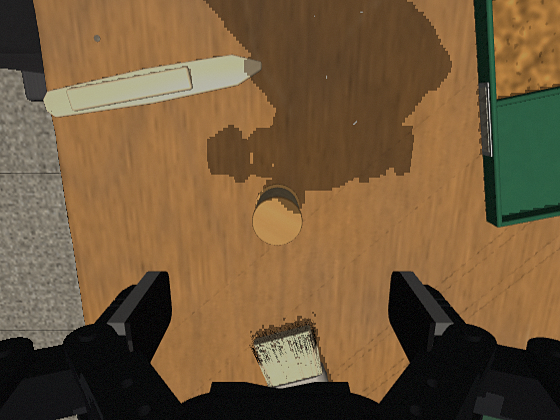

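Run:
```python
from h import *
a=np.load("pics/w2.npz");print(ray(277.5,220.5,.042,a))
a=np.load("pics/w1.npz");print("stick",ray(274.7,263.3,.096,a),"loupe",ray(284,77.5,.028,a), "Gtl",ray(465,246,.016,a),"Ybr",ray(388,92,.016,a),"Ytr",ray(496,74,.016,a))
```

```text
[ 0.43240617 -0.25592935  0.042     ]
stick [ 0.44548571 -0.07636297  0.096     ] loupe [0.45448482 0.09401525 0.028     ] Gtl [ 0.6667182  -0.09076854  0.016     ] Ybr [0.56260358 0.08058183 0.016     ] Ytr [0.6717991 0.0981833 0.016    ]
```

>>> carry_out --plan '[0,0,0,-3,-1,40,0,0,0,0,-3,-1,80,0,0,0,0,-3,-1,108,0,0,0,0,-3,-1,118,0,0,0,0,-3,-1,118,0,0,0,0,-3,-1,118,0.3,0,0,0,-3,-1,118,1,0,0,0,-3,-1,118,1]'

```text
clock: 3.88
position: [0.4328, -0.2553, 0.1841]
ee_rot: [179.9, 0.0, 90.3]
wrist_force: [1.4, 0.4, 21.9]
finger_gap: 0.375
```

>>> carry_out --plan '[0,0,0,0,0,0,1,0,0,0,0,0,0,1,0,0,0,0,0,0,1,0,0,0,0,0,0,1]'

```text
clock: 4.38
position: [0.4329, -0.2554, 0.1844]
ee_rot: [179.9, 0.0, 90.3]
wrist_force: [-0.0, -0.1, 5.5]
finger_gap: 0.366
```

>>> carry_out --plan '[0,0,0,0,0,-5,1,0,0,0,0,0,-20,1,0,0,0,0,0,-50,1,0,0,0,0,0,-80,1,0,0,0,0,0,-80,1]'

```text
clock: 5.0
position: [0.4337, -0.256, 0.2672]
ee_rot: [179.6, 0.2, 90.3]
wrist_force: [0.7, 0.1, -0.5]
finger_gap: 0.373
```

```bash
python3 look.py w3
```

```text
[ 0.43374677 -0.25598969  0.26721615] [1.7957e+02 1.7000e-01 9.0310e+01] [ 0.67  0.06 -0.45] 0.3726620143808438
```

View pics/w3.png

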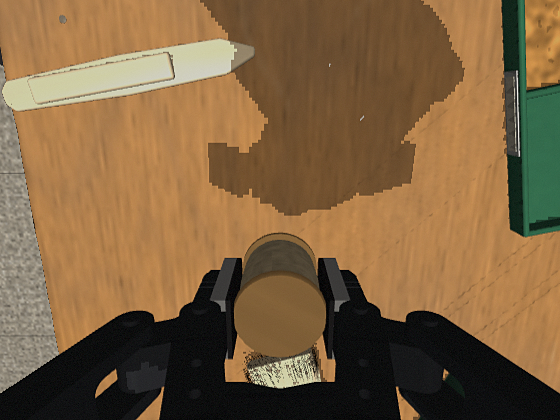

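>>> carry_out --plan '[0,0,0,25,40,0,1,0,0,0,55,85,0,1,0,0,0,85,135,0,1,0,0,0,110,173,0,1,0,0,0,118,186,0,1,0,0,0,118,186,0,1,0,0,0,118,186,30,1,0,0,0,118,186,30,1]'

```text
clock: 6.05
position: [0.6156, -0.1381, 0.2342]
ee_rot: [-179.9, 0.1, 90.2]
wrist_force: [-0.4, -0.5, -0.1]
finger_gap: 0.369
```

```bash
python3 look.py w4
```

```text
[ 0.61562093 -0.13805373  0.2341664 ] [-1.7992e+02  9.0000e-02  9.0160e+01] [-0.41 -0.51 -0.12] 0.3688907935215985
```

View pics/w4.png

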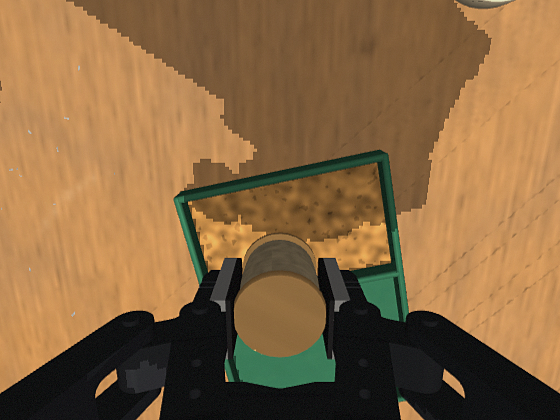

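Run:
```python
from h import *
a=np.load("pics/w4.npz");
A=ray(177,196,.016,a);B=ray(388,153,.016,a);print(A,B,np.linalg.norm(A-B))
u=(B-A)/np.linalg.norm(B-A);c=(A+B)/2;n=np.array([u[1],-u[0],0]);print("yaw",np.degrees(np.arctan2(u[1],u[0])),"ctr",c+n*.078,"cork",c+n*.035,"plain",c+n*.111)
```

```text
[ 0.56207586 -0.11571504  0.016     ] [ 0.67032408 -0.09311087  0.016     ] 0.11058311184821502
yaw 11.794897886526549 ctr [ 0.63214386 -0.18076603  0.016     ] cork [ 0.62335428 -0.13867395  0.016     ] plain [ 0.63888935 -0.21306925  0.016     ]
```

>>> carry_out --plan '[0,0,0,0,5,15,1,0,0,0,0,5,30,1,0,0,0,0,5,38,1,0,0,0,0,5,42,1,0,0,0,0,5,44,1,0,0,0,0,5,44,1]'

```text
clock: 6.85
position: [0.6218, -0.1382, 0.1918]
ee_rot: [179.9, 0.1, 90.2]
wrist_force: [-0.1, 0.1, -0.1]
finger_gap: 0.372
```

>>> carry_out --plan '[0,0,0,0,0,1,1,0,0,0,0,0,2,1,0,0,0,0,0,3,1,0,0,0,0,0,3,1]'

```text
clock: 7.35
position: [0.6219, -0.1382, 0.1895]
ee_rot: [179.9, 0.1, 90.2]
wrist_force: [-1.4, -0.4, 4.9]
finger_gap: 0.367
```

>>> carry_out --plan '[0,0,0,0,0,0,0.55,0,0,0,0,0,0,0.45,0,0,0,0,0,0,0.3,0,0,0,0,0,0,0.3,0,0,0,0,0,-20,0.3,0,0,0,0,0,-50,0.3,0,0,0,0,0,-90,0.2,0,0,0,0,0,-110,0]'

```text
clock: 8.35
position: [0.6226, -0.1384, 0.3032]
ee_rot: [179.6, 0.2, 90.2]
wrist_force: [-0.3, -0.5, 0.9]
finger_gap: 0.982
```

```bash
python3 look.py w5
```

```text
[ 0.62257883 -0.13838248  0.30316586] [1.7962e+02 1.5000e-01 9.0160e+01] [-0.28 -0.49  0.9 ] 0.9823304057972468
```

View pics/w5.png

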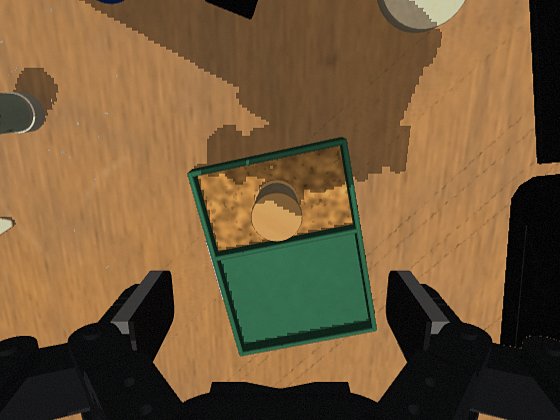

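>>> carry_out --plan '[0,0,0,5,-10,-30,0,0,0,0,20,-55,-50,0,0,0,0,35,-100,-60,0,0,0,0,50,-145,-60,0,0,0,0,60,-170,-60,0,0,0,0,62,-177,-60,0,0,0,0,62,-177,-60,0,0,0,0,62,-177,-60,0]'

```text
clock: 9.4
position: [0.4465, -0.0772, 0.3633]
ee_rot: [179.4, 0.2, 90.1]
wrist_force: [0.3, 0.0, -0.5]
finger_gap: 1.001
```

```bash
python3 look.py w6;python3 - <<'E'
from h import *
a=np.load("pics/w5.npz");
P=np.array([ray(u,v,.016,a) for u,v in((190,171),(346,140),(376,328),(240,355))]);c=P.mean(0);print(P.round(4),c)
y=(P[0]+P[1]-P[2]-P[3]);y/=np.linalg.norm(y);print(y,"plain",c-.033*y)
E
```

```text
[ 0.44648477 -0.07723073  0.36326481] [179.44   0.19  90.15] [ 0.28  0.01 -0.52] 1.0009342452969492
[[ 0.5622 -0.1157  0.016 ]
 [ 0.6703 -0.0941  0.016 ]
 [ 0.7022 -0.2424  0.016 ]
 [ 0.5928 -0.2674  0.016 ]] [ 0.63187959 -0.17990602  0.016     ]
[-0.2039191   0.97898774  0.        ] plain [ 0.63860893 -0.21221262  0.016     ]
```

View pics/w6.png

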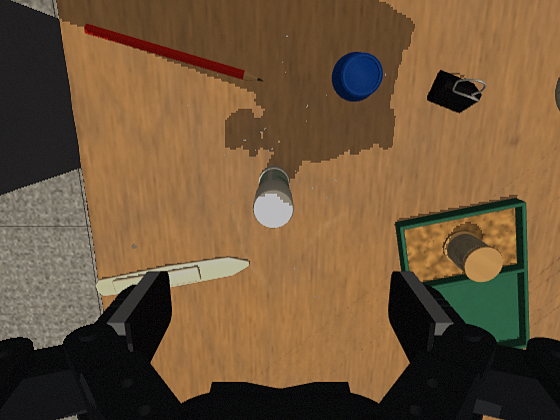

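Run:
```python
from h import *
from plant import ctrl
a=np.load("pics/w6.npz");p=ray(273.5,209,.096,a);print(p)
s=ctrl.read_state();print(plan_to([p[0],p[1],.205],90,s))
```

```text
[ 0.44545352 -0.0765793   0.096     ]
(array([0.0095, 0.0034, 0.0025]), array([  1.2,  -2.5, 158.2]))
```

>>> carry_out --plan '[0.004,0.001,0,0.5,-1,45,0,0.0095,0.0034,0,1,-2,90,0,0.0095,0.0034,0,1,-2.5,130,0,0.0095,0.0034,0,1,-2.5,150,0,0.0095,0.0034,0,1,-2.5,155,0,0.0095,0.0034,0,1,-2.5,155,0,0.0095,0.0034,0,1,-2.5,155,0.3,0.0095,0.0034,0,1,-2.5,155,0.45]'

```text
clock: 10.45
position: [0.4459, -0.0768, 0.209]
ee_rot: [179.9, 0.0, 90.1]
wrist_force: [0.1, 0.3, -0.5]
finger_gap: 0.602
```

```bash
python3 look.py w7
```

```text
[ 0.4458937  -0.07679248  0.20900986] [179.89   0.    90.14] [ 0.13  0.33 -0.46] 0.6019854241830157
```

View pics/w7.png

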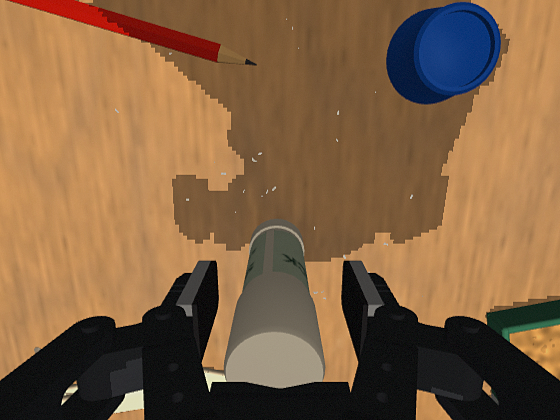

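>>> carry_out --plan '[0,0,0,0,-0.5,0,0.55,0,0,0,0,-0.5,0,0.65,0,0,0,0,-0.5,0,0.8,0,0,0,0,-0.5,0,1,0,0,0,0,-0.5,0,1,0,0,0,0,-0.5,0,1]'

```text
clock: 11.25
position: [0.4454, -0.0768, 0.2092]
ee_rot: [179.9, -0.0, 90.1]
wrist_force: [-1.9, 0.8, 5.4]
finger_gap: 0.308
```

>>> carry_out --plan '[0,0,0,0,0,0,1,0,0,0,0,0,-5,1,0,0,0,0,0,-20,1,0,0,0,0,0,-45,1,0,0,0,0,0,-70,1,0,0,0,0,0,-70,1]'

```text
clock: 12.0
position: [0.4463, -0.077, 0.2817]
ee_rot: [179.6, -0.0, 90.1]
wrist_force: [0.1, 0.3, -0.6]
finger_gap: 0.312
```

```bash
python3 look.py w8
python3 - <<'E'
from h import *
from plant import ctrl
s=ctrl.read_state();print(plan_to([.6384,-.2124,.280],90,s))
E
```

```text
[ 0.44630805 -0.07697034  0.28167441] [ 1.796e+02 -1.000e-02  9.015e+01] [ 0.08  0.25 -0.58] 0.31224815525159993
(array([ 0.0048, -0.0003,  0.0027]), array([-136.1,  192.3,    1.4]))
```

View pics/w8.png

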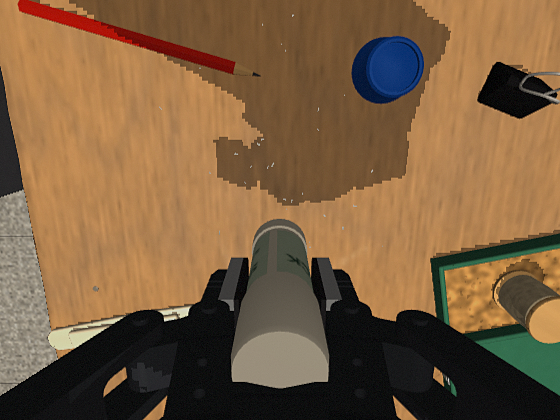

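>>> carry_out --plan '[0.0048,0,0,-30,30,-15,1,0.0048,0,0,-65,75,-20,1,0.0048,0,0,-95,120,-20,1,0.0048,0,0,-120,160,-20,1,0.0048,0,0,-133,186,-20,1,0.0048,0,0,-136,192,-20,1,0.0048,0,0,-136,192,-10,1,0.0048,0,0,-136,192,0,1]'

```text
clock: 13.05
position: [0.637, -0.2114, 0.2802]
ee_rot: [-179.9, -0.1, 90.2]
wrist_force: [0.3, -0.3, -1.0]
finger_gap: 0.305
```

```bash
python3 look.py w9
python3 - <<'E'
from h import *
from plant import ctrl
s=ctrl.read_state();print(plan_to([.6384,-.2124,.2142],90,s))
E
```

```text
[ 0.63696955 -0.21135829  0.28015633] [-1.7989e+02 -8.0000e-02  9.0180e+01] [ 0.33 -0.33 -0.98] 0.3051324289256479
(array([-0.0039, -0.0019,  0.0032]), array([-1.5,  2.2, 64.4]))
```

View pics/w9.png

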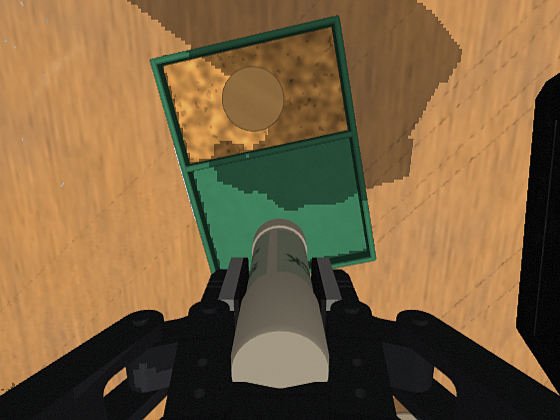

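>>> carry_out --plan '[0,0,0,-1,1.5,20,1,0,0,0,-1,1.5,40,1,0,0,0,-1,1.5,54,1,0,0,0,-1,1.5,60,1,0,0,0,-1,1.5,62,1,0,0,0,-1,1.5,62,1]'

```text
clock: 13.85
position: [0.638, -0.2122, 0.2171]
ee_rot: [-179.8, -0.1, 90.2]
wrist_force: [0.4, -0.6, -0.2]
finger_gap: 0.307
```

>>> carry_out --plan '[-0.0035,-0.0015,0,0,0,1,1,-0.0035,-0.0015,0,0,0,2,1,-0.0035,-0.0015,0,0,0,3,1,-0.0035,-0.0015,0,0,0,3,1]'

```text
clock: 14.35
position: [0.6381, -0.2122, 0.2144]
ee_rot: [180.0, -0.0, 90.2]
wrist_force: [-1.9, 0.8, 2.4]
finger_gap: 0.308
```

>>> carry_out --plan '[0,0,0,0,0,0.3,0.65,0,0,0,0,0,0.3,0.55,0,0,0,0,0,0.3,0.4,0,0,0,0,0,0.3,0.2,0,0,0,0,0,0.3,0.2,0,0,0,0,0,-20,0.1,0,0,0,0,0,-60,0,0,0,0,0,0,-110,0]'

```text
clock: 15.35
position: [0.6377, -0.2121, 0.326]
ee_rot: [-180.0, -0.0, 90.2]
wrist_force: [0.7, 0.3, 0.2]
finger_gap: 0.998
```

>>> carry_out --plan '[0,0,0,0,0,-50,0,0,0,0,0,0,-55,0]'

```text
clock: 15.6
position: [0.639, -0.2132, 0.3882]
ee_rot: [179.4, 0.2, 90.1]
wrist_force: [1.1, 0.2, 0.0]
finger_gap: 1.002
```

```bash
python3 look.py w10
python3 - <<'E'
from h import *
from plant import ctrl
s=ctrl.read_state();print(plan_to([.4545,.094,.34],90,s))
E
```

```text
[ 0.63903335 -0.21320158  0.38822393] [1.7942e+02 1.5000e-01 9.0150e+01] [1.07 0.17 0.04] 1.0016072938224874
(array([0.007 , 0.0015, 0.0028]), array([ 307.3, -183.4,   44.4]))
```

View pics/w10.png

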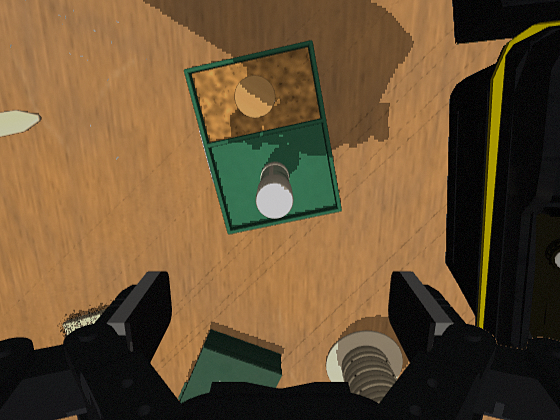

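>>> carry_out --plan '[0.007,0.0015,0,30,-15,0,0,0.007,0.0015,0,75,-42,0,0,0.007,0.0015,0,125,-72,0,0,0.007,0.0015,0,175,-102,5,0,0.007,0.0015,0,225,-132,15,0,0.007,0.0015,0,270,-160,30,0,0.007,0.0015,0,300,-178,42,0,0.007,0.0015,0,307,-183,47,0]'

```text
clock: 16.65
position: [0.453, 0.0956, 0.3362]
ee_rot: [-179.8, 0.0, 90.4]
wrist_force: [-0.6, -0.2, -0.6]
finger_gap: 1.005
```

>>> carry_out --plan '[0,0,0,2,-2,30,0,0,0,0,3,-2,40,0,0,0,0,3,-2,40,0]'

```text
clock: 17.02
position: [0.451, 0.0977, 0.2957]
ee_rot: [-179.7, 0.1, 90.3]
wrist_force: [0.5, -0.0, -0.3]
finger_gap: 1.004
```

```bash
python3 look.py w11
```

```text
[0.45100353 0.09767815 0.29569895] [-1.7974e+02  7.0000e-02  9.0320e+01] [ 0.53 -0.04 -0.32] 1.0041153408873573
```

View pics/w11.png

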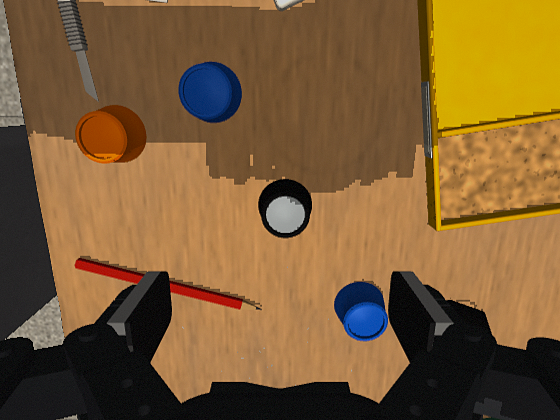

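Run:
```python
from h import *
from plant import ctrl
a=np.load("pics/w11.npz");p=ray(285.5,213.5,.028,a);print(p, ctrl.tip_reach)
s=ctrl.read_state();print(plan_to([p[0],p[1],.182],90,s))
```

```text
[0.45419011 0.09566869 0.028     ] 0.1734
(array([-0.0031,  0.0007,  0.0054]), array([ -2. ,   3.1, 114.3]))
```

>>> carry_out --plan '[-0.003,0,0,-2,3,35,0,-0.003,0,0,-2.5,3,75,0,-0.003,0,0,-2.5,3,100,0,-0.003,0,0,-2.5,3,111,0,-0.003,0,0,-2.5,3,113,0.2,-0.003,0,0,-2.5,3,113,0.35,-0.003,0,0,-2.5,3,113,0.4]'

```text
clock: 17.95
position: [0.4546, 0.0954, 0.1843]
ee_rot: [179.9, 0.0, 90.3]
wrist_force: [-0.4, 0.6, 0.5]
finger_gap: 0.602
```

```bash
python3 look.py w12
```

```text
[0.45462599 0.09539029 0.18431681] [179.9    0.    90.32] [-0.37  0.62  0.49] 0.6019805166213666
```

View pics/w12.png

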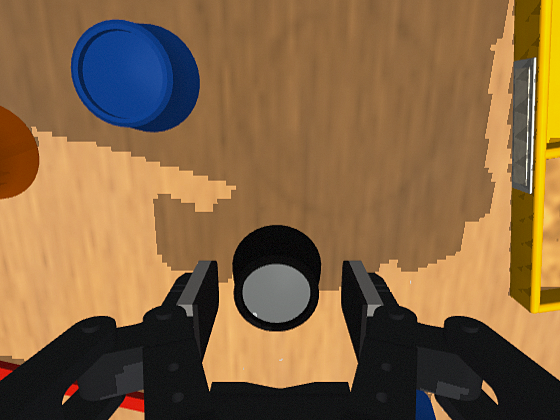

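Run:
```python
from h import *
a=np.load("pics/w12.npz");print(ray(276,296,.028,a))
```

```text
[0.45387235 0.09455341 0.028     ]
```

>>> carry_out --plan '[0,0,0,-1,-0.7,2,0.4,0,0,0,-1,-0.7,2,0.5,0,0,0,-1,-0.7,2,0.6,0,0,0,-1,-0.7,2,0.8,0,0,0,-1,-0.7,2,1,0,0,0,-1,-0.7,2,1,0,0,0,-1,-0.7,2,1]'

```text
clock: 18.88
position: [0.4539, 0.0943, 0.1828]
ee_rot: [179.9, -0.0, 90.3]
wrist_force: [-1.9, -0.1, 8.2]
finger_gap: 0.375
```

>>> carry_out --plan '[0,0,0,0,0,0,1,0,0,0,0,0,-3,1,0,0,0,0,0,-8,1,0,0,0,0,0,-15,1,0,0,0,0,0,-15,1]'

```text
clock: 19.5
position: [0.4542, 0.0944, 0.1984]
ee_rot: [179.8, -0.0, 90.3]
wrist_force: [-0.0, 0.5, -0.0]
finger_gap: 0.372
```

```bash
python3 look.py w13
```

```text
[0.45421695 0.09441323 0.19843231] [ 1.7984e+02 -2.0000e-02  9.0320e+01] [-0.03  0.54 -0.01] 0.37219426037448033
```

View pics/w13.png

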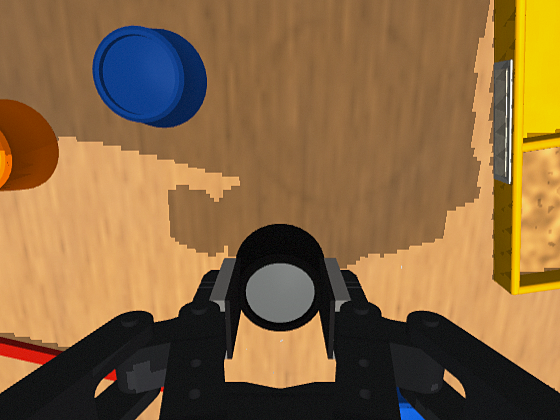

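>>> carry_out --plan '[0,0,0,0,0,-15,1,0,0,0,3,10,-30,1,0,0,0,10,45,-45,1,0,0,0,18,85,-50,1,0,0,0,25,125,-50,1,0,0,0,29,150,-50,1,0,0,0,29,157,-50,1,0,0,0,29,157,-50,1]'

```text
clock: 20.55
position: [0.6103, 0.1239, 0.2486]
ee_rot: [179.9, 0.0, 90.3]
wrist_force: [0.4, -0.1, -0.3]
finger_gap: 0.377
```

```bash
python3 look.py w14
```

```text
[0.61027009 0.1239371  0.24863334] [179.91   0.    90.3 ] [ 0.36 -0.14 -0.35] 0.37670121180459976
```

View pics/w14.png

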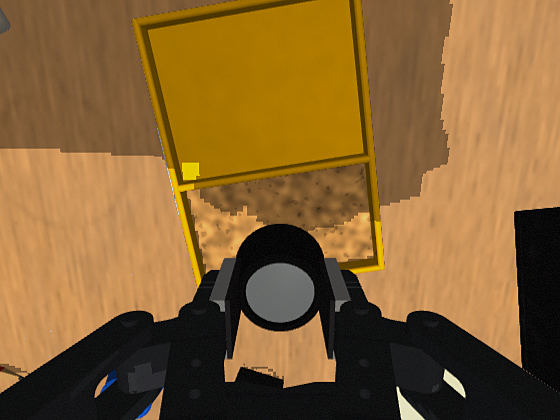

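Run:
```python
from h import *
a=np.load("pics/w14.npz");D=(ray(180,187.5,.016,a)+ray(369,158,.016,a))/2
print(D, "outer", ray(180,187.5,.016,a),ray(369,158,.016,a))
u=ray(369,158,.016,a)-ray(180,187.5,.016,a);u/=np.linalg.norm(u);n=np.array([-u[1],u[0],0]);print(np.degrees(np.arcsin(u[1])),"cork",D-n*.033,"plain",D+n*.043,"ctr",D+.01*n)
```

```text
[0.6075116 0.1561867 0.016    ] outer [0.55531081 0.14773724 0.016     ] [0.65971239 0.16463616 0.016     ]
9.19441414278625 cork [0.6127845  0.12361069 0.016     ] plain [0.60064084 0.19863423 0.016     ] ctr [0.60591375 0.16605822 0.016     ]
```

>>> carry_out --plan '[0,0,0,0,1.5,20,1,0,0,0,0,1.5,40,1,0,0,0,0,1.5,52,1,0,0,0,0,1.5,57,1,0,0,0,0,1.5,58,1,0,0,0,0,1.5,58,1]'

```text
clock: 21.35
position: [0.6117, 0.1239, 0.1909]
ee_rot: [179.9, -0.0, 90.3]
wrist_force: [0.1, 0.5, 0.2]
finger_gap: 0.376
```

>>> carry_out --plan '[0,0,0,0,0,1,1,0,0,0,0,0,2,1,0,0,0,0,0,3,1,0,0,0,0,0,3,1]'

```text
clock: 21.85
position: [0.6117, 0.124, 0.1879]
ee_rot: [179.9, -0.0, 90.3]
wrist_force: [0.1, 0.6, 0.5]
finger_gap: 0.375
```

>>> carry_out --plan '[0,0,0,0,0,0.5,1,0,0,0,0,0,1,1,0,0,0,0,0,1,1]'

```text
clock: 22.22
position: [0.6117, 0.1239, 0.1878]
ee_rot: [179.9, -0.0, 90.3]
wrist_force: [-2.4, 1.0, 7.1]
finger_gap: 0.373
```

Contact. Release and retreat.

>>> carry_out --plan '[0,0,0,0,0,0,0.55,0,0,0,0,0,0,0.45,0,0,0,0,0,0,0.3,0,0,0,0,0,0,0.3,0,0,0,0,0,-20,0.3,0,0,0,0,0,-50,0.3,0,0,0,0,0,-100,0.2,0,0,0,0,0,-150,0]'

```text
clock: 23.22
position: [0.6114, 0.1238, 0.3406]
ee_rot: [179.8, -0.0, 90.3]
wrist_force: [0.7, 0.0, 0.1]
finger_gap: 0.984
```

```bash
python3 look.py w15
python3 - <<'E'
from h import *
from plant import ctrl
s=ctrl.read_state();print(plan_to([.448,.24,.32],109,s))
E
```

```text
[0.6113686  0.12379714 0.3406194 ] [ 1.7984e+02 -3.0000e-02  9.0290e+01] [0.72 0.01 0.13] 0.9836668969143643
(array([ 0.014 , -0.0013, -0.3269]), array([ 116.7, -165.8,   26.6]))
```

View pics/w15.png

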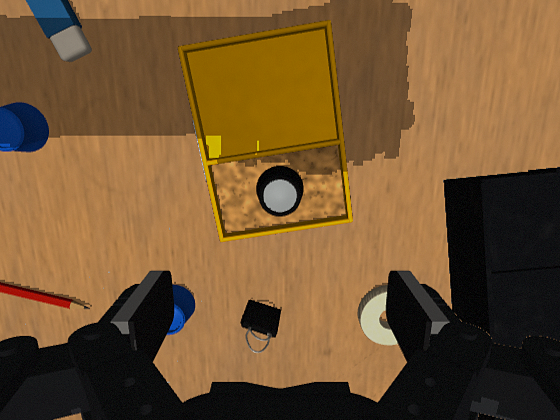

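>>> carry_out --plan '[0,0,0,10,-25,0,0,0,0,-0.08,30,-65,0,0,0.003,0,-0.16,60,-105,0,0,0.003,0,-0.24,90,-140,10,0,0.003,0,-0.32,112,-162,20,0,0.003,0,-0.327,117,-166,26,0,0.003,0,-0.327,117,-166,26,0,0.003,0,-0.327,117,-166,26,0]'

```text
clock: 24.28
position: [0.4492, 0.2391, 0.3208]
ee_rot: [179.3, 0.1, 108.8]
wrist_force: [-0.9, -0.5, -0.2]
finger_gap: 0.999
```

```bash
python3 look.py w16
```

```text
[0.44916779 0.2391008  0.32077073] [1.7932e+02 7.0000e-02 1.0883e+02] [-0.89 -0.5  -0.24] 0.9993510448574617
```

View pics/w16.png

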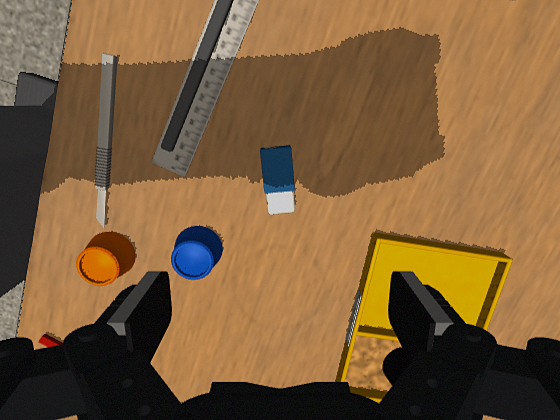

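Run:
```python
from h import *
a=np.load("pics/w16.npz");im=a["p"]
cv2.imwrite("pics/e1.png",cv2.resize(im[135:230,230:330,::-1],None,fx=6,fy=6,interpolation=cv2.INTER_CUBIC))
W=cloud(a["d"],a);sub=W[135:225,245:310].reshape(-1,3);sub=sub[(sub[:,2]>.009)&(sub[:,2]<.03)]
r=cv2.minAreaRect((sub[:,:2]*1000).astype(np.float32));print(r,len(sub))
# ruler end
print("ruler",ray(185,176,.01,a),ray(153,160,.01,a),"blue",ray(193,258,.028,a))
```

```text
((447.9815979003906, 250.28060913085938), (23.609130859375, 51.91523742675781), 23.930513381958008) 1983
ruler [0.37916415 0.23122393 0.01      ] [0.35320605 0.23541381 0.01      ] blue [0.4041804  0.17619384 0.028     ]
```

View pics/e1.png

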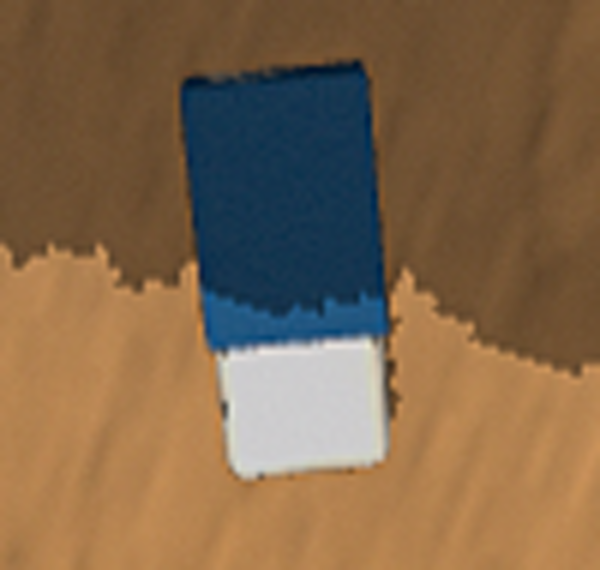

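Run:
```python
from h import *
from plant import ctrl
s=ctrl.read_state();print(s["position"],plan_to([.448,.2503,.1755],113.9,s))
```

```text
[0.44910105 0.23912235 0.32080855] (array([ 0.0118,  0.0016, -0.0884]), array([ 11.1,   0.8, 145.3]))
```

>>> carry_out --plan '[0.006,0,-0.04,6,0.5,40,0.3,0.0118,0.0016,-0.0884,11,1,80,0.45,0.0118,0.0016,-0.0884,11,1,115,0.45,0.0118,0.0016,-0.0884,11,1,130,0.45,0.0118,0.0016,-0.0884,11,1,136,0.45,0.0118,0.0016,-0.0884,11,1,136,0.45]'

```text
clock: 25.08
position: [0.4487, 0.2502, 0.1854]
ee_rot: [180.0, 0.0, 113.9]
wrist_force: [0.0, -0.3, 0.0]
finger_gap: 0.548
```

```bash
python3 look.py w17
```

```text
[0.44865602 0.25018161 0.1853606 ] [179.95   0.   113.86] [ 0.03 -0.3   0.  ] 0.5483805640743127
```

View pics/w17.png

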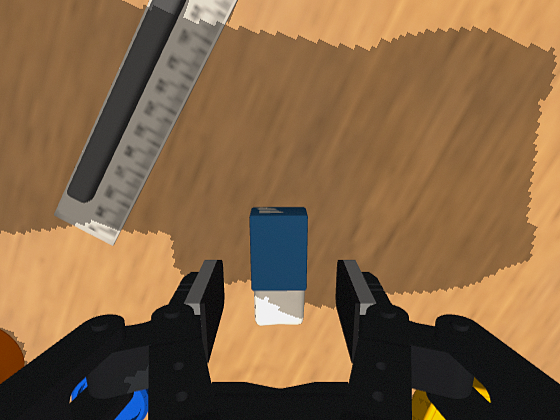

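>>> carry_out --plan '[0,0,0,0,-0.5,5,0.45,0,0,0,0,-0.5,9,0.45,0,0,0,0,-0.5,9.5,0.5,0,0,0,0,-0.5,9.5,0.6,0,0,0,0,-0.5,9.5,0.8,0,0,0,0,-0.5,9.5,1,0,0,0,0,-0.5,9.5,1,0,0,0,0,-0.5,9.5,1]'

```text
clock: 26.12
position: [0.4485, 0.2503, 0.1766]
ee_rot: [179.9, -0.0, 113.9]
wrist_force: [-0.9, -0.3, 5.0]
finger_gap: 0.259
```

>>> carry_out --plan '[0,0,0,0,0,0,1,0,0,0,0,0,-3,1,0,0,0,0,0,-8,1,0,0,0,0,0,-20,1,0,0,0,0,0,-20,1]'

```text
clock: 26.75
position: [0.449, 0.2506, 0.1978]
ee_rot: [179.7, -0.0, 113.9]
wrist_force: [-0.3, 0.2, -0.3]
finger_gap: 0.255
```

```bash
python3 look.py w18
python3 - <<'E'
from h import *
from plant import ctrl
s=ctrl.read_state();print(s["position"],plan_to([.6005,.1986,.25],99.2,s))
E
```

```text
[0.4490388  0.25056142 0.19783603] [ 1.7974e+02 -3.0000e-02  1.1387e+02] [-0.3   0.18 -0.32] 0.2553108243912216
[0.44880664 0.25051571 0.19738833] (array([ 0.0038, -0.001 ,  0.2561]), array([-108.8,  117.9,  -52.2]))
```

View pics/w18.png

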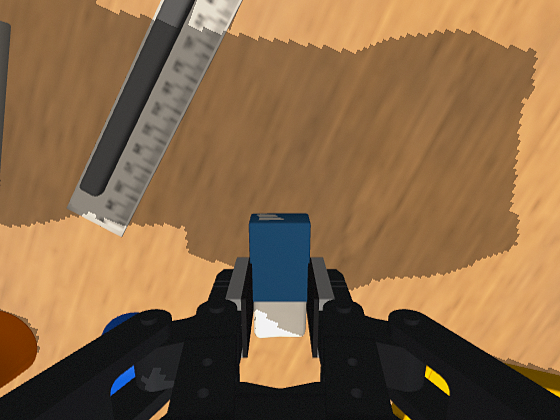

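Run:
```python
from h import *
a=np.load("pics/w18.npz");W=cloud(a["d"],a)
for lab,(r0,r1) in dict(all=(205,335),blue=(225,295)).items():
    s=W[r0:r1,252:303].reshape(-1,3);s=s[(s[:,2]>.015)&(s[:,2]<.06)]
    print(lab,len(s),s.min(0),s.max(0));r=cv2.minAreaRect((s[:,:2]*1000).astype(np.float32));print(r)
for row in(225,240,255,270,285,300,315,325): print(row,np.median(W[row,265:295],0).round(4))
```

```text
all 6104 [0.42867145 0.22453705 0.02225762] [0.46731139 0.27841768 0.0390267 ]
((448.10430908203125, 251.75616455078125), (20.370885848999023, 51.07374954223633), 24.023801803588867)
blue 3550 [0.42976944 0.24294286 0.03252473] [0.4592155  0.27729434 0.03652597]
((444.2936706542969, 260.0430603027344), (20.04823875427246, 29.984655380249023), 23.874502182006836)
225 [0.4393 0.2738 0.0344]
240 [0.4416 0.2686 0.035 ]
255 [0.4443 0.2627 0.0344]
270 [0.4466 0.2568 0.0346]
285 [0.4492 0.2511 0.0344]
300 [0.4519 0.2451 0.0348]
315 [0.455  0.2383 0.0339]
325 [0.4568 0.234  0.0336]
```

>>> carry_out --plan '[0,0,0,-10,10,-25,1,0,0,0.06,-35,35,-45,1,0.003,0,0.12,-60,65,-52,1,0.003,0,0.18,-85,90,-52,1,0.003,0,0.24,-102,110,-52,1,0.003,0,0.256,-109,118,-52,1,0.003,0,0.256,-109,118,-52,1,0.003,0,0.256,-109,118,-52,1]'

```text
clock: 27.8
position: [0.5994, 0.1992, 0.2494]
ee_rot: [-179.9, -0.1, 99.3]
wrist_force: [0.6, 0.2, 0.3]
finger_gap: 0.254
```

```bash
python3 look.py w19
```

```text
[0.59942638 0.19923867 0.24941973] [-1.7995e+02 -9.0000e-02  9.9310e+01] [0.65 0.19 0.25] 0.25400253133305767
```

View pics/w19.png

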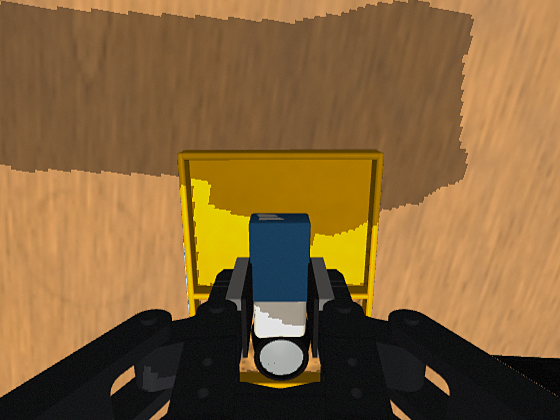

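>>> carry_out --plan '[0,0,0,0,1,25,1,0,0,0,0,1,45,1,0,0,0,0,1,58,1,0,0,0,0,1,64,1,0,0,0,0,1,65,1,0,0,0,0,1,65,1]'

```text
clock: 28.6
position: [0.6007, 0.1996, 0.1851]
ee_rot: [180.0, -0.1, 99.3]
wrist_force: [0.3, -1.2, -0.2]
finger_gap: 0.252
```

>>> carry_out --plan '[0,0,0,0,0,1,1,0,0,0,0,0,2,1,0,0,0,0,0,3,1,0,0,0,0,0,3,1]'

```text
clock: 29.1
position: [0.6007, 0.1996, 0.182]
ee_rot: [180.0, -0.1, 99.3]
wrist_force: [0.2, 0.4, -0.6]
finger_gap: 0.256
```

>>> carry_out --plan '[0,0,0,0,0,0.5,1,0,0,0,0,0,1,1,0,0,0,0,0,1,1]'

```text
clock: 29.48
position: [0.6007, 0.1996, 0.1816]
ee_rot: [180.0, -0.1, 99.3]
wrist_force: [-2.4, -1.1, 5.8]
finger_gap: 0.255
```

>>> carry_out --plan '[0,0,0,0,0,0,0.7,0,0,0,0,0,0,0.6,0,0,0,0,0,0,0.45,0,0,0,0,0,0,0.45,0,0,0,0,0,-20,0.45,0,0,0,0,0,-50,0.3,0,0,0,0,0,-100,0.2,0,0,0,0,0,-150,0]'

```text
clock: 30.48
position: [0.6007, 0.1992, 0.3345]
ee_rot: [179.9, -0.1, 99.3]
wrist_force: [1.2, -0.7, 0.3]
finger_gap: 0.986
```

>>> carry_out --plan '[0,0,0,-20,-40,-40,0,0,0,0,-20,-90,-50,0,0,0,0,-20,-140,-50,0,0,0,0,-20,-150,-50,0,0,0,0,-20,-150,-50,0]'

```text
clock: 31.1
position: [0.4559, 0.1552, 0.3856]
ee_rot: [179.8, -0.2, 99.3]
wrist_force: [-0.8, 0.4, -0.5]
finger_gap: 1.003
```

```bash
python3 look.py w20
python3 - <<'E'
from plant import ctrl
import cv2,numpy as np
for n in("side","top"):
    p,d=ctrl.capture(n);np.save(f"pics/{n}9.npy",d)
    q=p[130:310,170:450] if n=="top" else p[150:360,140:460]
    cv2.imwrite(f"pics/{n}9.png",cv2.resize(q[...,::-1],None,fx=2.4,fy=2.4,interpolation=cv2.INTER_CUBIC))
E
```

```text
[0.45589733 0.15516274 0.3856301 ] [ 1.7979e+02 -1.7000e-01  9.9310e+01] [-0.79  0.39 -0.52] 1.0028577162598156
```

View pics/w20.png

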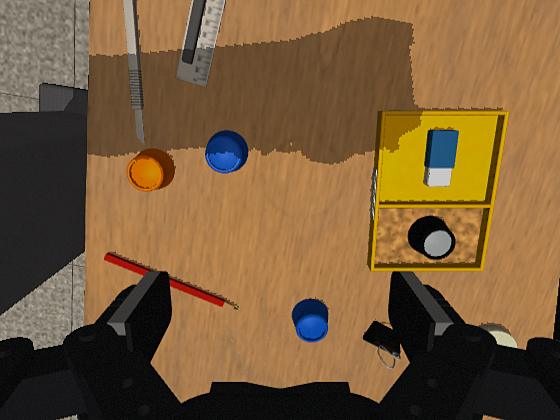

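View pics/top9.png

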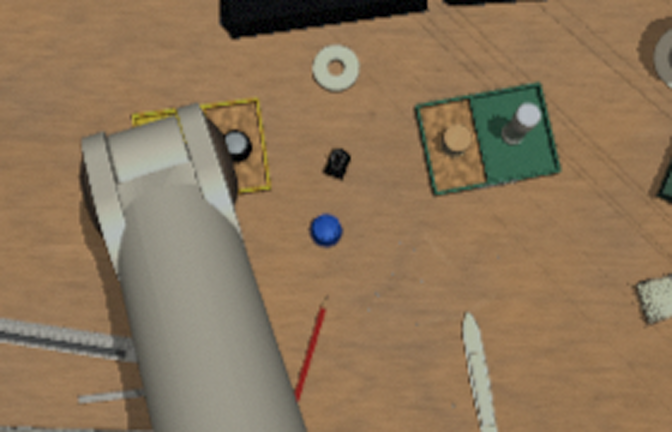

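View pics/side9.png

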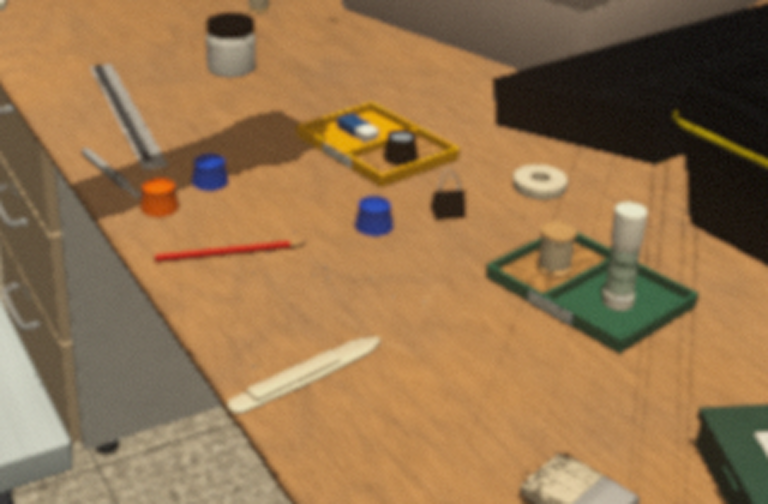

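All four items stand or lie in their bays. The clip, tape roll and jar haven't moved, and the gripper is clear of everything.

Run:
```python
from plant import ctrl
print(ctrl.close_job())
```

```text
the job is handed in; nothing more can be done
None
```

Both kits are made up and the job is handed in at about 31 s of the 120 s allowed.

- **Green tray:** the linen bobbin stands in the cork-lined bay and the glue stick stands in the plain bay.
- **Yellow tray:** the loupe stands in the cork-lined bay and the eraser lies flat in the plain bay.

I placed them in the order you listed them. Each was lowered until the wrist force showed light contact with the bay floor (2 to 7 N), then released.

**Last checks:** the side and wrist pictures show all four items upright or flat and clear of the walls. The clip, tape roll, paste jar and the blue and orange look-alikes look to be where they were, judged by eye. The last top view had the eraser and the paste jar hidden behind the arm; the other two views show the eraser, and the side view shows the jar. No check failed. The camera measurements agreed to within about 2 to 3 mm.

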